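# Stop the ultrasonic bath and hang up the ear defenders

### The arm

A 6-joint arm with a two-finger parallel gripper is mounted at the origin on the work surface. World frame = base frame: x ahead of the robot, y to its left, z up, the work surface at z = 0. Lengths are in mm, angles in rad, forces in N, time in s.
With the tool pointing down it reaches from about 400 to 925 mm from the base axis. Payload 12.5 kg.
Tool frame: the origin (TCP) lies midway between the tips of the shut fingers; the grasp point (between the pads) lies 19 mm behind it; z points along the fingers, y is the line along which they close (so a half turn about z gives the same grasp; the last joint's range is limited). The gripper opens to 95 mm and grips with 3 to 60 N. Pads are 20 mm wide; open, the fingers measure 119 mm over their backs; the gripper's body (75 mm by 180 mm) begins 59 mm behind the grasp point.
Start: joints at [1.234, 0.491, 1.559, -0, 1.092, -0.106], TCP at [142.954, 608.45, 214.661] pointing down, gripper open.
Joint ranges: [-3.1, 3.1], [-0.84, 2.19], [0.05, 2.79], [-1.13, 4.28], [0.06, 2.93], [-2.69, 2.69]. Speed limits (rad/s): [2.22, 2.22, 2.79, 3.14, 3.14, 3.14].

### API

Orientations are given as [roll, pitch, yaw] about the fixed x, y, z axes, in that order (R = Rz(yaw) Ry(pitch) Rx(roll)).
In Python, from cell import env gives the robot as it stands.
- The arm moves only by the tool carry_out, never from a script. Its argument "series" is a list of rows, each a list of 4 numbers: the shift along the world's x, y, z normalised to -1 to 1, where 1 is 5 cm, then the turn about the world's z normalised to -1 to 1, where 1 is 6 degrees. In form: [[x, y, z, turn], ...]. A call has exactly 5 rows; each row shifts and turns the commanded pose from where the row before left it; what a row does not reach is not made up. A row lasts 1/10 s, in which the tool goes at most 50 mm and 8.59 degrees, less where a joint would pass 70% of its speed; a pose out of reach is approached as far as the arm can. A call with a number of a shift or a turn outside -1 to 1 is refused whole. A call with a gripper value outside its range is refused whole. "fingers" is the closure, from -1 (fully open) to 1 (shut), set as the call begins (left out, the last holds). The fingers move at their own pace and stop on an object; the grip force is fixed at half the most. Time passes only in rows, so rows that do not move let the fingers close, or fill a call up. It gives the time, the measured TCP pose, the force, the opening and the grip force at its end, in the units of the state.
- env.state(): the state, without advancing time (a new reading comes with each control period).
- env.read_camera(name): name is "scene" or "top" or "wrist"; returns the picture (384x512x3 uint8, red, green, blue); there is no depth.
- env.calibration(name): a dict with "K" (3x3 intrinsics, pixels), "pose" (4x4, takes a point from camera to world coordinates). Camera axes: x right, y down, z forward; pixel columns grow to the right and rows downward; lengths in mm; the calibration is good to about 2 mm. A picture is of the moment at which its call begins: read the wrist's pose just before it. calibration takes no time and is no camera call; for the wrist camera it gives the pose at the moment of the call.
- env.job_done(): hands the job in; it is judged then, once.
Trained networks look in the newest picture that a camera, given by its name, has taken for a name from the list of things; names that differ only in an ending like _2 or _b are one class to them, and where a whole thing is asked for, a point or a joint stands for the part that bears it (a point fixed in the world has none). Each returns a list of dicts, best first, with "conf" (0 to 1); they miss things now and then, are a little off and sometimes report something else, mostly with a low value. They report only what shows in the picture. A call takes as long as a camera call. They do not tell look-alikes from the thing itself.
- env.look_for(camera, label): "position" ([row, column] as shares, 0 to 1, of the picture: columns of its width, rows of its height, amid what is visible of it).
The state is a dict: "t": time; "joints": joint angles; "qvel": joint speeds; "tau": joint torques, N m; "eef_pos": TCP position; "tcp_rot": TCP orientation; "ft_force": force on the tool from outside, world axes, zero at the start; "moment": the same for the moment, N m; "opening": opening from 0.0 (shut) to 1.0 (fully open); "grip_force": force on a finger pad.
Only numpy, scipy, OpenCV 4.12 (cv2) and the standard library are available. Lean on these libraries where they do the work, as an engineer would, in place of code of your own. Each camera call takes 0.05 s, during which the arm holds its last target. There are 200 camera calls.

### The job

The slides are clean: first turn the dial of the ultrasonic bath back so that its white pointer line is on the white index mark at the front of the console. Only then hang both ear defenders over the steel rail by their headbands, lowering them on gently: one cup each side of the bar, side by side on the stretch between the posts and not touching one another. Leave the dial on its mark and do not shift or knock over the measuring cylinder and the amber bottle.

Things in the scene. Friction and masses are not known exactly. Their poses are not given: they have to be found in the camera images.
- muff_a: one of two identical ear defenders, upright on its two grey cups, headband arched over: 140 long (x, cup to cup), 62 wide (y), 150 mm tall, 0.22 kg; 64 mm free between the cushions. On top a level black crown pad, 56 (x) by 30 wide (y) by 20 mm thick, underside 130 mm above the cup feet: grip it from above across the 30 mm. Origin: centre of the underside, z up; a half turn looks the same
- muff_b: the other ear defender, the same in every way as muff_a (same sizes, same origin)
- muff_a_saddle (a point): centre of the underside of muff_a's crown pad, 130 mm above its origin: the place that rests on the bar
- muff_b_saddle (a point): the same point of muff_b
- rail: fixed steel rail: a round bar 16 mm thick, 340 mm long along its y, its top 170 mm above the table, on two upright 14 mm posts at y = -160 and +160 mm with flat feet 110 mm (x) by 40 mm (y). Origin: on the table below the middle of the bar. It stands left or right of the robot's centre line, turned a little; the bath is on the other side
- rail_top (a point): top of the bar at its middle, 170 mm above the rail's origin, axes as the rail's (y along the bar)
- bath: fixed ultrasonic bath in white with a steel lid, 220 mm wide (y). Its front is -x: a low console, 105 mm deep, 70 mm high, with the dial; behind it the closed tank, 120 mm deep, 128 mm high, with a black lid handle up to 144 mm. Origin: on the table, under the joint line of console and tank
- dial_grip (a point): top of the black dial's grip bar, on the dial's vertical axis, 112 mm above the table, 56 mm in front (-x) of the bath's origin. The bar, 56 long, 15 wide, 34 mm high, stands on a round skirt 60 mm across (its top 78 mm above the table); pinch it from above across the 15 mm. The point turns with the dial: bar along its x, white pointer line at its -x end
- dial (a joint): angle of the dial in rad: 0 with the pointer on the index mark (pointing straight to the front, -x of the bath), growing as it is turned clockwise seen from above. Starts 0.5 to 1.4 rad clockwise of the mark, turns on past it (stops at -1.7 and 1.7), stays where it is left, needs about 0.04 N m
- cylinder: tall measuring cylinder, loose, 246 mm tall: clear tube 30 mm in diameter (36 mm at the rim) on a red six-sided foot 90 mm across, 28 mm high. Origin: centre of its underside. A bystander standing among the ear defenders; leave it where it is
- reagent: amber reagent bottle, loose, 68 mm in diameter, 200 mm tall. Origin: centre of its underside. A bystander standing among the ear defenders; leave it where it is
Not all that is in view belongs to the job. Leave any purple look-alike of the muff_b alone.

How it is judged:
By the outcome, as a careful person would: the job done as asked, in the order asked, and still so for the second after the job is handed in, with the robot touching nothing.
It also fails if it takes over 70 s, if anything falls off the work surface, if the arm or the gripper's body presses on something with over 40 N, if the wrist force passes 120 N, or if a joint passes its speed limit or range.

## Working session

There is one attempt and no reset: what is moved stays moved. The work goes in short steps, Python scripts to look and compute and a tool call to move; the robot and the scene stay as the last step left them, time stands still between calls to the robot, and variables do not carry over. Pictures are saved under pics/ and viewed, at most 12 in all, crops included, and the job is handed in when it is done.

Besides the shell and the picture viewer there is one more tool, called after "Call:" as name(argument=value, ...), one argument or row to a line, values as JSON. carry_out: Moves the arm, as the interface text tells. Its arguments: {"type":"object","properties":{"series":{"type":"array","items":{"type":"array","items":{"type":"number","minimum":-1,"maximum":1}}},"fingers":{"type":"number"}},"required":["series"]}

```bash
mkdir -p pics; ls
cat > h.py <<'E'
import numpy as np, cv2
from cell import env
def snap(n,f=None):
    c=env.calibration(n); im=env.read_camera(n)
    if f: cv2.imwrite('pics/'+f,im[:,:,::-1])
    return im,c
def ray(c,u,v):
    K=np.array(c['K']);P=np.array(c['pose'])
    d=P[:3,:3]@np.linalg.solve(K,[u,v,1]);return P[:3,3],d
def atz(c,u,v,z):
    o,d=ray(c,u,v);return o+d*(z-o[2])/d[2]
def proj(c,p):
    K=np.array(c['K']);P=np.array(c['pose'])
    q=K@(P[:3,:3].T@(np.array(p,float)-P[:3,3]));return q[:2]/q[2]
E
python3 - <<'E'
from h import *
s,c1=snap('scene'); t,c2=snap('top')
cv2.imwrite('pics/a.png',cv2.resize(np.vstack([s,t])[:,:,::-1],None,fx=.78,fy=.78) if 0 else s[:,:,::-1]); cv2.imwrite('pics/b.png',cv2.resize(t[:,:,::-1],(800,600)))
for n in ['scene','top']:
    c=c1 if n=='scene' else c2
    print(n,np.round(c['pose'],2).tolist(),c['K'][0][0])
    for l in ['muff_a','dial_grip','rail','bath','cylinder','reagent','muff_a_saddle','rail_top']:
        try: print(l,[(round(d['conf'],2),round(d['position'][1]*512),round(d['position'][0]*384)) for d in env.look_for(n,l)])
        except Exception as e: print(l,e)
print(env.state()['t'])
E
```

```text
pics
scene [[0.06, 0.84, -0.55, 1190.49], [1.0, -0.05, 0.04, -92.28], [0.0, -0.55, -0.84, 1158.07], [0.0, 0.0, 0.0, 1.0]] 377.3132100101353
muff_a [(0.97, 130, 164), (0.87, 265, 182), (0.64, 187, 161)]
dial_grip [(0.47, 190, 211)]
rail [(0.71, 263, 245), (0.64, 372, 196)]
bath [(0.76, 184, 234)]
cylinder [(0.78, 263, 243), (0.4, 259, 182)]
reagent [(0.85, 340, 158)]
muff_a_saddle [(0.76, 267, 186)]
rail_top [(0.63, 365, 200)]
top [[-0.01, -0.99, 0.16, 237.4], [-1.0, 0.01, 0.01, -57.23], [-0.01, -0.16, -0.99, 1689.65], [0.0, 0.0, 0.0, 1.0]] 496.9650670911387
muff_a [(0.93, 246, 211), (0.78, 321, 235), (0.59, 383, 245)]
dial_grip [(0.77, 326, 185)]
rail [(0.95, 149, 170)]
bath []
cylinder [(0.93, 249, 144)]
reagent [(0.59, 162, 243)]
muff_a_saddle [(0.82, 245, 210)]
rail_top [(0.58, 145, 170)]
0.9
```

View pics/a.png

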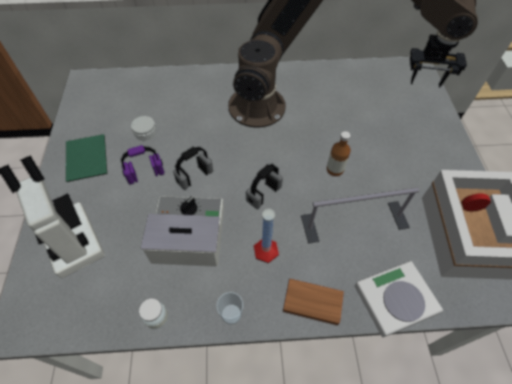

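View pics/b.png

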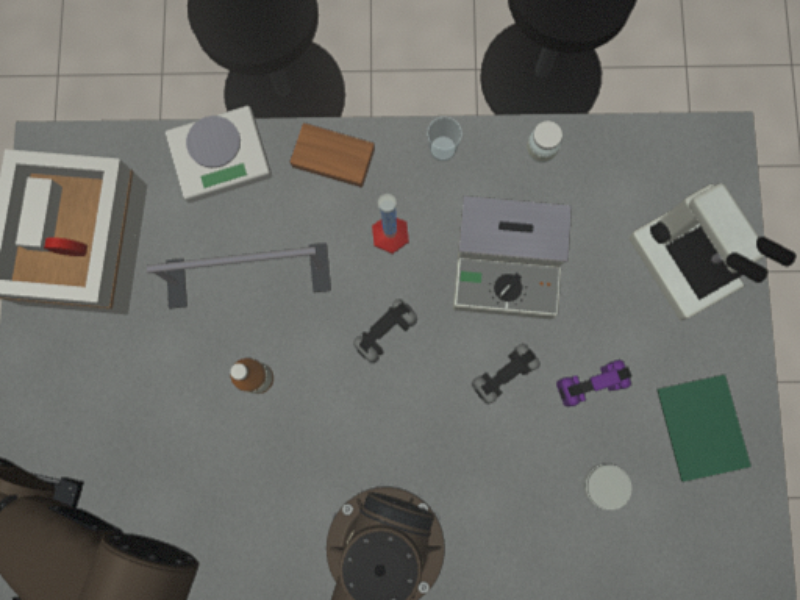

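Scene: the rail is at left (+y) and the bath to the right. Possible ear defenders in the top view (800 px): black (386,330), black (506,373) and purple (595,383). I choose the two black ones. Dial is at (508,288), cylinder at (389,225) and bottle at (250,374).

Run:
```python
from h import *
t,c=snap('top')
x0,y0,x1,y1=220,150,420,270
cv2.imwrite('pics/c.png',cv2.resize(t[y0:y1,x0:x1,::-1],(800,480),interpolation=cv2.INTER_CUBIC))
f=.64
for n,u,v,z in [('muffA',386,330,140),('muffB',506,373,140),('purple',595,383,140),('dial',508,288,95),('railL',148,269,162),('railR',317,251,162),('cylfoot',389,236,14),('cyltop',387,203,246),('bottletop',238,371,200),('bath fl',457,306,70),('bath fr',557,314,70),('tank bl',466,198,128),('tank br',571,204,128)]:
    p=atz(c,u*f,v*f,z); print(n,np.round(p),round(float(np.hypot(*p[:2]))))
# elongated dark blob of muffs
g=cv2.cvtColor(t,cv2.COLOR_RGB2HSV)
for n,(u,v) in {'A':(247,211),'B':(324,239)}.items():
    w=t[v-28:v+28,u-28:u+28].astype(int).max(2)<75
    k,l,s,ce=cv2.connectedComponentsWithStats(w.astype(np.uint8))
    for i in range(1,k):
        if s[i,4]>40:
            ys,xs=np.nonzero(l==i); pts=np.array([atz(c,x+u-28,y+v-28,145)[:2] for x,y in zip(xs,ys)])
            r=cv2.minAreaRect(pts.astype(np.float32)); print(n,s[i,4],pts.mean(0).round(),np.round(r[0]),np.round(r[1]),r[2])
```

```text
muffA [438. -10. 140.] 438
muffB [ 349. -248.  140.] 428
purple [ 327. -424.  140.] 536
dial [ 529. -264.   95.] 591
railL [564. 468. 162.] 733
railR [597. 128. 162.] 611
cylfoot [664. -14.  14.] 664
cyltop [671. -17. 246.] 671
bottletop [354. 273. 200.] 447
bath fl [ 496. -158.   70.] 521
bath fr [ 477. -368.   70.] 602
tank bl [ 715. -178.  128.] 737
tank br [ 699. -396.  128.] 803
A 434 [442.  -8.] [437.  -9.] [ 58. 131.] 44.62200164794922
B 409 [ 352. -252.] [ 352. -251.] [ 50. 125.] 37.32455062866211
```

View pics/c.png

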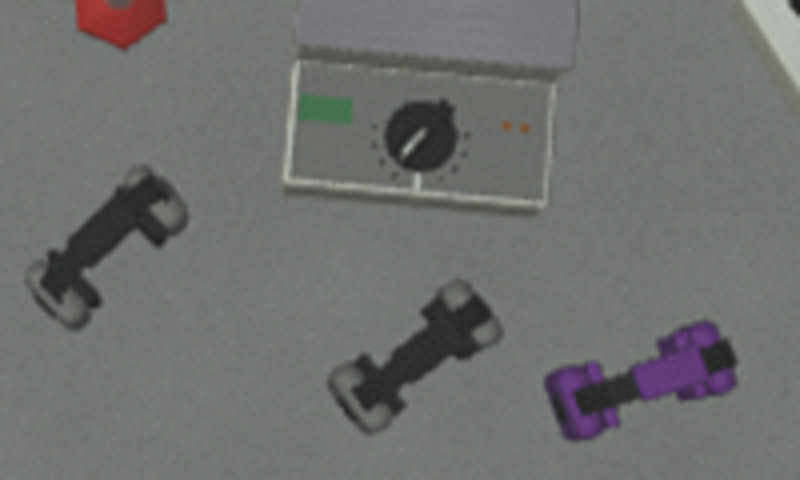

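The close crop (4x, origin 220,150) shows the two black muffs at (108,235) and (418,352), with the purple look-alike at (640,385). The dial pointer runs from (447,107) to (403,160) and the index mark is at (417,182), so the dial needs about 0.6 rad counter-clockwise.

Run:
```python
from h import *
c=env.calibration('top')
g=lambda u,v,z:atz(c,220+u/4,150+v/4,z)
print('ptr',g(403,160,112),g(447,107,112),'mark',g(417,188,70), g(418,174,70),'skirt',g(421,137,78))
print('corners',g(286,186,70),g(545,208,70),g(297,63,70),g(555,83,70))
for n,p in {'A':[(150,170),(52,290)],'B':[(465,288),(350,410)]}.items(): print(n,[g(*q,150).round() for q in p])
s=env.state();print(s['eef_pos'],s['tcp_rot'],s['opening']);print(np.round(env.calibration('wrist')['pose'],2).tolist(),env.calibration('wrist')['K'][0][0])
```

```text
ptr [ 507.61380543 -246.69397648  112.        ] [ 550.66086029 -283.51468892  112.        ] mark [ 491.27535505 -262.55247599   70.        ] [ 502.95451942 -263.74300682   70.        ] skirt [ 532.4846518  -266.16092141   78.        ]
corners [ 494.12709611 -154.71874417   70.        ] [ 473.48267571 -367.13024757   70.        ] [ 597.76646079 -166.00765429   70.        ] [ 578.30065932 -379.8225694    70.        ]
A [array([495., -43., 150.]), array([402.,  34., 150.])]
B [array([ 400., -287.,  150.]), array([ 306., -196.,  150.])]
[142.96330216 608.43976443 214.65353094] [3.14152413e+00 1.39239618e-06 2.91074049e+00] 1.0016069142051234
[[0.23, 0.94, 0.25, 70.77], [0.97, -0.22, -0.06, 625.72], [-0.0, 0.26, -0.97, 385.53], [0.0, 0.0, 0.0, 1.0]] 301.9894175817631
```

Call:
carry_out(
  series=[
    [0.5, -0.5, 0.7, 0],
    [0.8, -0.5, 0.6, 0],
    [0.8, -0.8, 0.4, 0],
    [0.8, -0.8, 0, 0],
    [0.8, -0.8, 0, 0],
  ],
  fingers=-1,
)

```text
t: 1.45
eef_pos: [308.8, 455.7, 293.9]
tcp_rot: [3.14, 0.001, 2.911]
ft_force: [1.3, 0.4, 0.2]
opening: 1.001
grip_force: 0.0
```

Call:
carry_out(
  series=[
    [0.3, -0.9, 0, -0.3],
    [0.3, -0.9, 0, -0.3],
    [0.3, -0.9, 0, -0.3],
    [0.3, -0.9, 0, -0.3],
    [0.3, -0.9, 0, -0.3],
  ],
)

```text
t: 1.95
eef_pos: [383.0, 230.3, 293.4]
tcp_rot: [3.141, 0.001, 2.753]
ft_force: [0.9, 0.4, -0.8]
opening: 0.997
grip_force: 0.0
```

Call:
carry_out(
  series=[
    [0.3, -0.9, 0, -0.3],
    [0.3, -0.9, 0, -0.3],
    [0.3, -0.9, 0, -0.3],
    [0.3, -0.9, 0, -0.3],
    [0.3, -0.9, 0, -0.3],
  ],
)

```text
t: 2.45
eef_pos: [458.0, 5.0, 293.5]
tcp_rot: [3.141, 0.001, 2.595]
ft_force: [1.3, 1.0, 0.5]
opening: 0.999
grip_force: 0.0
```

Call:
carry_out(
  series=[
    [0.3, -0.9, 0, -0.3],
    [0.3, -0.9, -0.3, -0.3],
    [0.3, -0.9, -0.4, -0.3],
    [0.3, -0.9, -0.5, -0.3],
    [0.3, -0.9, -0.3, -0.3],
  ],
)

```text
t: 2.95
eef_pos: [531.2, -215.3, 219.1]
tcp_rot: [3.142, -0.001, 2.438]
ft_force: [0.1, -0.5, 0.8]
opening: 1.001
grip_force: 0.0
```

Call:
carry_out(
  series=[
    [0, -0.4, -0.2, 0],
    [0, 0, 0, 0],
    [0, 0, 0, 0],
    [0, 0, 0, 0],
    [0, 0, 0, 0],
  ],
)

```text
t: 3.45
eef_pos: [531.5, -232.6, 211.3]
tcp_rot: [3.141, 0.001, 2.441]
ft_force: [0.2, 0.3, -0.2]
opening: 1.003
grip_force: 0.0
```

Run:
```python
from h import *
im,c=snap('wrist'); cv2.imwrite('pics/d.png',cv2.resize(im[:,:,::-1],(800,600)))
s=env.state();print(s['eef_pos'],s['tcp_rot'])
print(proj(c,[531,-266,112])*800/512, [(d['conf'],np.array(d['position'])[::-1]*[800,600]) for d in env.look_for('wrist','dial_grip')])
```

```text
[ 531.53350858 -232.6998544   211.22508421] [3.14125580e+00 1.12193627e-03 2.44083976e+00]
[357.70623498 341.70340254] [(0.84, array([366.08, 332.16]))]
```

View pics/d.png

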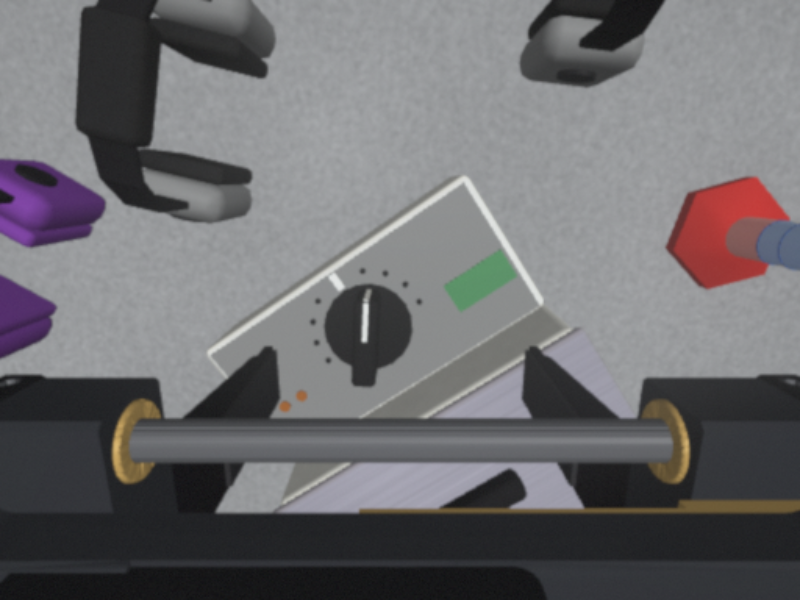

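The wrist view (800 px) shows the dial skirt centred at (368,326), its pointer line going up from (365,342) to (367,291), and the index mark at (336,282).

Run:
```python
from h import *
c=env.calibration('wrist')
g=lambda u,v,z:atz(c,u*.64,v*.64,z)
sk=g(368.5,326,78);print('skirt',sk,g(325,326,78)-g(412,326,78))
print('bar',g(367,290,112),g(364,362,112)); d=g(364.7,341,112)-g(367,292,112); print(np.arctan2(d[1],d[0]))
a,b,e=g(467,178,70),g(542,303,70),g(210,352,70);print(a,b,e)
print('yaw',np.arctan2((b-a)[1],(b-a)[0]),np.arctan2((a-e)[1],(a-e)[0])-np.pi/2,np.linalg.norm(b-a),np.linalg.norm(e-a))
m=g(336,282,70);print('mark',m,np.arctan2((sk-m)[1],(sk-m)[0]))
print([ (x.round(1)) for x in (g(331,274,70),g(342,290,70))])
```

```text
skirt [ 534.32940718 -263.3802518    78.        ] [-37.83022843 -44.91589906   0.        ]
bar [ 510.37333722 -240.71743287  112.        ] [ 543.26772244 -271.91274035  112.        ]
-0.7639579054671272
[ 501.82235069 -152.3131833    70.        ] [ 599.89716391 -163.88359553   70.        ] [ 478.52930659 -363.31644265   70.        ]
yaw -0.11743255985309742 -0.1099466940184799 98.75496659663511 212.28504742540625
mark [ 498.29010901 -261.74955967   70.        ] -0.04521676923720605
[array([ 492. , -260.6,   70. ]), array([ 505. , -262.4,   70. ])]
```

Call:
carry_out(
  series=[
    [0.04, -0.63, 0, -0.3],
    [0, 0, -0.5, 0],
    [0, 0, -0.6, 0],
    [0, 0, -0.6, 0],
    [0, 0, -0.5, 0],
  ],
)

```text
t: 4.05
eef_pos: [533.2, -264.6, 99.4]
tcp_rot: [3.142, -0.0, 2.409]
ft_force: [0.5, 0.7, 0.5]
opening: 0.998
grip_force: 0.0
```

Call:
carry_out(
  series=[
    [0, 0, -0.34, 0],
    [0, 0, 0, 0],
    [0, 0, 0, 0],
    [0, 0, 0, 0],
    [0, 0, 0, 0],
  ],
)

```text
t: 4.55
eef_pos: [533.8, -265.3, 84.6]
tcp_rot: [3.141, 0.002, 2.408]
ft_force: [0.3, -0.5, -0.2]
opening: 1.0
grip_force: 0.0
```

Call:
carry_out(
  series=[
    [0, 0, 0, 0],
    [0, 0, 0, 0],
    [0, 0, 0, 0],
    [0, 0, 0, 0],
    [0, 0, 0, 0],
  ],
  fingers=1,
)

```text
t: 5.05
eef_pos: [533.3, -265.1, 83.4]
tcp_rot: [3.141, -0.0, 2.408]
ft_force: [0.4, -0.3, -0.3]
opening: 0.637
grip_force: 0.0
```

Call:
carry_out(
  series=[
    [0, 0, 0, 0],
    [0, 0, 0, 0],
    [0, 0, 0, 0],
    [0, 0, 0, 0],
    [0, 0, 0, 0],
  ],
)

```text
t: 5.55
eef_pos: [533.3, -265.1, 83.4]
tcp_rot: [3.142, -0.0, 2.408]
ft_force: [-0.0, -0.7, -0.2]
opening: 0.22
grip_force: 0.0
```

Call:
carry_out(
  series=[
    [0, 0, 0, 0],
    [0, 0, 0, 0],
    [0, 0, 0, 0],
    [0, 0, 0, 0],
    [0, 0, 0, 0],
  ],
)

```text
t: 6.05
eef_pos: [534.2, -263.9, 83.5]
tcp_rot: [3.14, 0.0, 2.408]
ft_force: [6.9, 8.7, 0.4]
opening: 0.156
grip_force: 30.0
```

Call:
carry_out(
  series=[
    [0.02, 0.03, 0, 0],
    [0, 0, 0, 0.5],
    [0, 0, 0, 0.7],
    [0, 0, 0, 0.7],
    [0, 0, 0, 0.7],
  ],
)

```text
t: 6.55
eef_pos: [534.0, -264.2, 83.5]
tcp_rot: [-3.141, -0.0, 2.683]
ft_force: [-3.1, -4.1, 1.2]
opening: 0.153
grip_force: 30.0
```

Call:
carry_out(
  series=[
    [0, 0, 0, 0.7],
    [0, 0, 0, 0.7],
    [0, 0, 0, 0.7],
    [0, 0, 0, 0.7],
    [0, 0, 0, 0.5],
  ],
)

```text
t: 7.05
eef_pos: [533.9, -264.8, 83.5]
tcp_rot: [-3.14, -0.0, 3.029]
ft_force: [-3.7, -8.2, 0.7]
opening: 0.159
grip_force: 30.0
```

Call:
carry_out(
  series=[
    [0, 0, 0, 0.1],
    [0, 0, 0, 0],
    [0, 0, 0, 0],
    [0, 0, 0, 0],
    [0, 0, 0, 0],
  ],
)

```text
t: 7.55
eef_pos: [533.9, -264.9, 83.4]
tcp_rot: [-3.14, -0.0, 3.037]
ft_force: [-3.4, -7.8, 1.3]
opening: 0.157
grip_force: 30.0
```

Run:
```python
from h import *
im,c=snap('wrist'); cv2.imwrite('pics/e.png',cv2.resize(im[:,:,::-1],(800,600)))
np.save('e.npy',c['pose'])
s=env.state();print(s['eef_pos'],s['tcp_rot'],s['moment'])
```

```text
[ 533.89780745 -264.86807187   83.46004428] [-3.14004571e+00 -2.82376396e-04  3.03658295e+00] [-1.47018288  0.73324339  0.03085552]
```

View pics/e.png

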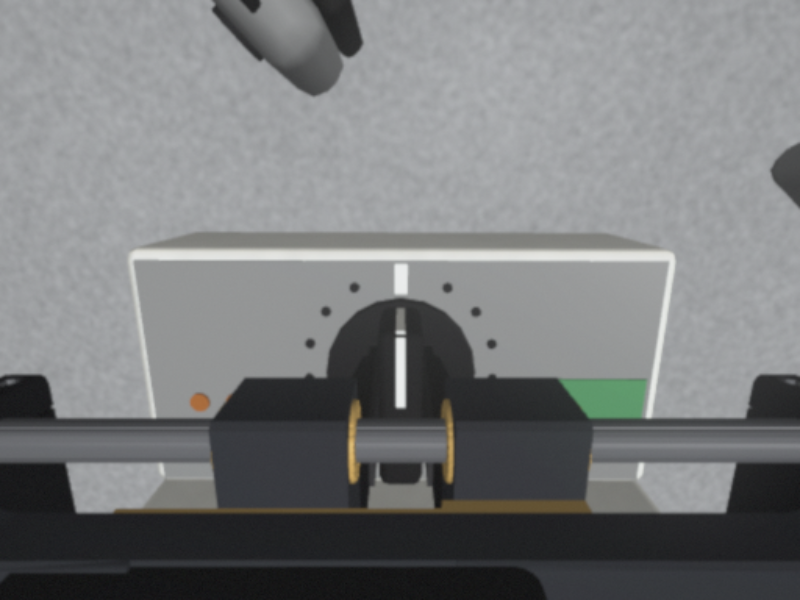

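The image shows the pointer line (x≈400, rows 310–405) collinear with the index mark (x≈401, rows 265–292), so the dial is on its mark. I'm releasing it.

Call:
carry_out(
  series=[
    [0, 0, 0, 0],
    [0, 0, 0, 0],
    [0, 0, 0, 0],
    [0, 0, 0, 0],
    [0, 0, 0, 0],
  ],
  fingers=-1,
)

```text
t: 8.1
eef_pos: [534.4, -263.5, 83.4]
tcp_rot: [3.142, 0.0, 3.037]
ft_force: [-0.9, -0.7, 0.2]
opening: 0.522
grip_force: 0.0
```

Call:
carry_out(
  series=[
    [0, 0, 0, 0],
    [0, 0, 0, 0],
    [0, 0, 0.4, 0],
    [0, 0, 0.7, 0],
    [0, 0, 0.9, 0],
  ],
)

```text
t: 8.6
eef_pos: [533.7, -263.2, 183.2]
tcp_rot: [3.14, -0.003, 3.036]
ft_force: [0.5, 0.0, -0.2]
opening: 0.941
grip_force: 0.0
```

Call:
carry_out(
  series=[
    [-0.2, 0, 0.8, -0.8],
    [-0.6, 0, 0.8, -0.8],
    [-0.8, 0, 0, -0.8],
    [-0.6, 0, 0, -0.8],
    [-0.3, 0, 0, -0.8],
  ],
)

```text
t: 9.1
eef_pos: [407.3, -263.3, 264.0]
tcp_rot: [-3.141, 0.001, 2.614]
ft_force: [0.3, -0.0, -0.4]
opening: 0.997
grip_force: 0.0
```

Call:
carry_out(
  series=[
    [0, 0, 0, -0.8],
    [0, 0, 0, -0.8],
    [0, 0, 0, -0.7],
    [0, 0, 0, 0],
    [0, 0, 0, 0],
  ],
)

```text
t: 9.6
eef_pos: [409.3, -263.6, 263.4]
tcp_rot: [3.142, 0.0, 2.379]
ft_force: [0.4, -0.4, 0.4]
opening: 1.0
grip_force: 0.0
```

Run:
```python
from h import *
im,c=snap('wrist'); cv2.imwrite('pics/f.png',cv2.resize(im[:,:,::-1],(800,600)))
s=env.state();print(s['eef_pos'],s['tcp_rot'],s['opening'],s['joints'])
print([(d['conf'],np.array(d['position'])[::-1]*[800,600]) for d in env.look_for('wrist','muff_b_saddle')],proj(c,[352,-250,150])/.64)
```

```text
[ 409.32287977 -263.57779272  263.41537165] [ 3.14150884e+00 -1.22923255e-05  2.37884031e+00] 0.9983286392175429 [-7.07926171e-01  2.40733102e-01  1.81960050e+00  9.55833737e-05
  1.08126674e+00 -1.51601509e+00]
[(0.85, array([354.4 , 213.12])), (0.84, array([191.84, 320.34]))] [350.62805202 219.50798377]
```

View pics/f.png

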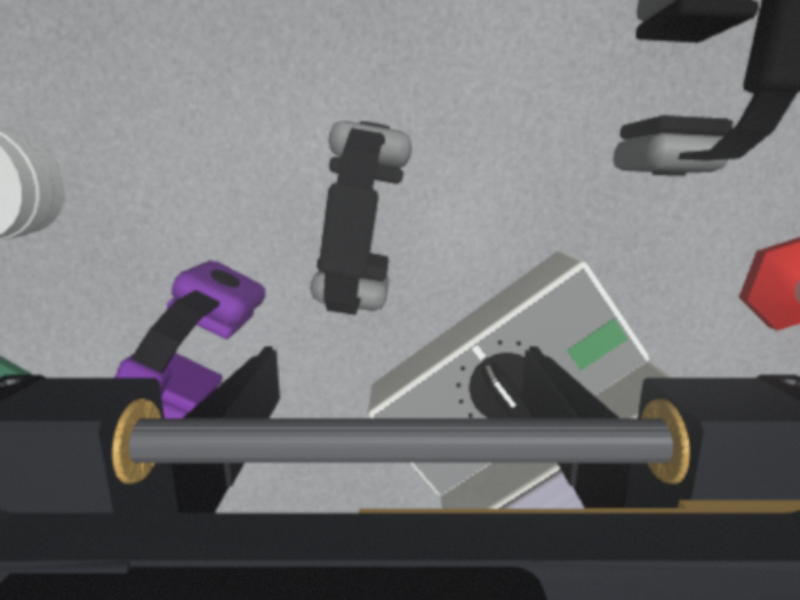

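Below the wrist, black muff_b's crown pad spans about (334,183)–(379,188) at the top and (320,262)–(370,270) at the bottom. The dial is still on its mark and the purple look-alike is at lower left.

Run:
```python
from h import *
c=env.calibration('wrist')
P=[atz(c,u*.64,v*.64,150)[:2] for u,v in [(334,183),(379,188),(370,270),(320,262)]]
print(np.round(P)); print([np.linalg.norm(P[i]-P[(i+1)%4]) for i in range(4)])
m=np.mean(P,0); d=(P[0]+P[1]-P[2]-P[3])/2; print(m,np.arctan2(d[1],d[0]))
# cup ends, z~40 (both outer)
for z in (0,30,60):
  a,b=atz(c,370*.64,146*.64,z),atz(c,350*.64,289*.64,z);print(z,(a+b)/2,np.linalg.norm(a-b),np.arctan2((a-b)[1],(a-b)[0]))
e=env.state();print(m-e['eef_pos'][:2])
im=env.read_camera('wrist')
w=(im[100:215,180:270].astype(int).max(2)<70).astype(np.uint8)
k,l,s,ce=cv2.connectedComponentsWithStats(w)
for i in range(1,k):
  if s[i,4]>150:
    ys,xs=np.nonzero(l==i);mu=np.array([xs.mean()+180,ys.mean()+100]);ev,V=np.linalg.eigh(np.cov(xs,ys));v=V[:,1]
    p,q=atz(c,*(mu+20*v),150),atz(c,*(mu-20*v),150);print(s[i],mu/.64,np.arctan2((p-q)[1],(p-q)[0]),(p+q)/2)
```

```text
[[ 331. -242.]
 [ 351. -225.]
 [ 382. -263.]
 [ 357. -282.]]
[np.float64(26.351667052467384), np.float64(49.016128707513325), np.float64(30.749498262132768), np.float64(47.63572068245044)]
[ 355.0057612  -252.93474916] 2.2098062671136276
0 [ 356.31890099 -264.34205487    0.        ] 129.80352847282964 2.2167520757014243
30 [ 356.26306851 -260.75866863   30.        ] 120.83650881830192 2.2167520757014243
60 [ 356.20723603 -257.17528239   60.        ] 111.86948916377416 2.2167520757014243
[-54.33672388  10.67033334]
[  24    0   53  101 3076] [351.32832819 229.50818839] -0.9263760629461129 [ 356.66432998 -254.10676796  150.        ]
```

Call:
carry_out(
  series=[
    [-0.5, 0.1, 0, -0.8],
    [-0.58, 0.1, -0.3, -0.78],
    [0, 0, -0.6, 0],
    [0, 0, -0.6, 0],
    [0, 0, -0.5, 0],
  ],
)

```text
t: 10.25
eef_pos: [355.0, -253.5, 162.4]
tcp_rot: [3.141, 0.0, 2.212]
ft_force: [1.0, 1.0, 0.1]
opening: 1.001
grip_force: 0.0
```

Call:
carry_out(
  series=[
    [0, 0, -0.4, 0],
    [0, 0, -0.2, 0],
    [0, 0, 0, 0],
    [0, 0, 0, 0],
    [0, 0, 0, 0],
  ],
)

```text
t: 10.75
eef_pos: [355.7, -253.9, 134.3]
tcp_rot: [3.141, 0.002, 2.212]
ft_force: [0.4, 0.3, 0.2]
opening: 1.0
grip_force: 0.0
```

Call:
carry_out(
  series=[
    [0, 0, 0, 0],
    [0, 0, 0, 0],
    [0, 0, 0, 0],
    [0, 0, 0, 0],
    [0, 0, 0, 0],
  ],
  fingers=1,
)

```text
t: 11.25
eef_pos: [355.3, -253.6, 133.5]
tcp_rot: [3.141, 0.0, 2.211]
ft_force: [-0.3, 0.3, -0.2]
opening: 0.637
grip_force: 0.0
```

Call:
carry_out(
  series=[
    [0, 0, 0, 0],
    [0, 0, 0, 0],
    [0, 0, 0, 0],
    [0, 0, 0, 0],
    [0, 0, 0, 0],
  ],
)

```text
t: 11.75
eef_pos: [355.3, -253.6, 133.4]
tcp_rot: [3.142, -0.0, 2.211]
ft_force: [-0.8, -0.6, -1.6]
opening: 0.315
grip_force: 30.0
```

Call:
carry_out(
  series=[
    [0, 0, 0.15, 0],
    [0, 0, 0.3, 0],
    [0, 0, 0.6, 0],
    [0, 0, 0.8, 0],
    [0, 0, 0.8, 0],
  ],
)

```text
t: 12.25
eef_pos: [354.9, -253.2, 267.6]
tcp_rot: [-3.142, -0.001, 2.211]
ft_force: [1.0, -1.4, -3.4]
opening: 0.314
grip_force: 30.0
```

Call:
carry_out(
  series=[
    [0, 0, 0.8, 0],
    [0, 0.2, 0.6, 0],
    [0.1, 0.5, 0.2, 0.2],
    [0.2, 0.8, 0, 0.5],
    [0.2, 0.9, 0, 0.7],
  ],
)

```text
t: 12.75
eef_pos: [380.1, -132.7, 346.6]
tcp_rot: [3.141, 0.001, 2.358]
ft_force: [1.3, -0.3, -2.6]
opening: 0.314
grip_force: 30.0
```

Call:
carry_out(
  series=[
    [0.2, 0.9, 0, 0.7],
    [0.2, 0.9, 0, 0.7],
    [0.2, 0.9, 0, 0.7],
    [0.3, 0.9, 0, 0.7],
    [0.4, 0.9, 0, 0.7],
  ],
)

```text
t: 13.25
eef_pos: [444.8, 93.5, 346.7]
tcp_rot: [3.141, 0.0, 2.728]
ft_force: [1.3, -0.7, -2.1]
opening: 0.314
grip_force: 30.0
```

Call:
carry_out(
  series=[
    [0.5, 0.9, 0, 0.7],
    [0.5, 0.9, 0, 0.7],
    [0.5, 0.9, 0, 0.7],
    [0.5, 0.9, 0.2, 0.7],
    [0.3, 0.9, 0.2, 0.7],
  ],
)

```text
t: 13.75
eef_pos: [557.6, 312.1, 365.4]
tcp_rot: [-3.141, -0.001, 3.094]
ft_force: [0.8, -0.6, -2.1]
opening: 0.314
grip_force: 30.0
```

Call:
carry_out(
  series=[
    [0.2, 0.6, 0, 0.7],
    [0.1, 0.3, 0, 0.7],
    [0, 0, 0, 0],
    [0, 0, 0, 0],
    [0, 0, 0, 0],
  ],
)

```text
t: 14.25
eef_pos: [571.8, 354.4, 365.8]
tcp_rot: [-3.141, -0.0, -3.048]
ft_force: [-0.4, 0.0, -1.4]
opening: 0.31
grip_force: 30.0
```

Run:
```python
from h import *
im,c=snap('wrist'); cv2.imwrite('pics/g.png',cv2.resize(im[:,:,::-1],(800,600)))
s=env.state();print(s['eef_pos'],s['tcp_rot'],s['ft_force'],s['moment'],s['joints'])
for p in ([564,468,162],[597,128,162],[580.5,298,170]): print(proj(c,p)/.64)
```

```text
[571.81678151 354.42336219 365.95025145] [ 3.14155716e+00  1.55674505e-04 -3.04758025e+00] [-0.16354096  0.39372846 -1.64432105] [ 0.02013998  0.01624789 -0.01964749] [ 4.56760780e-01  4.67734024e-01  1.19995108e+00 -2.21562297e-05
  1.47374941e+00 -1.20804581e+00]
[540.0956529  277.58235772]
[118.11700254 278.32711054]
[327.55529091 279.99912761]
```

View pics/g.png

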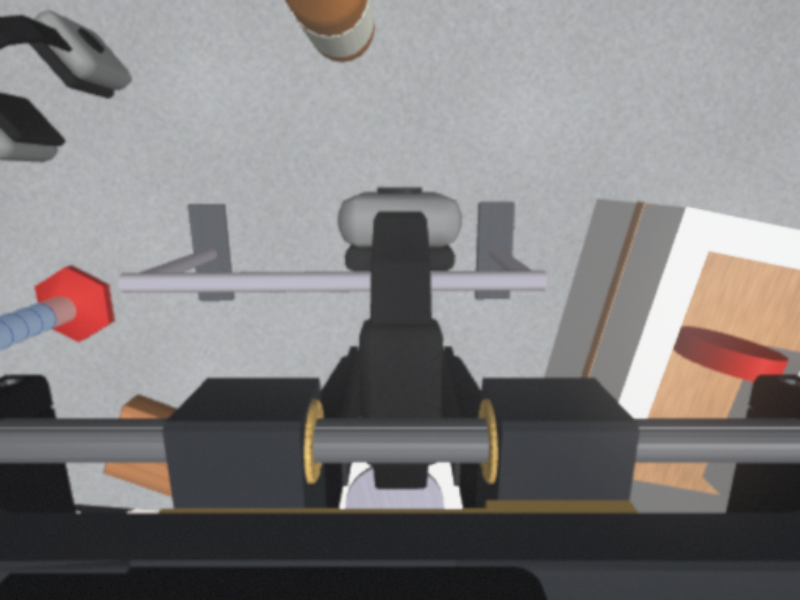

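The muff hangs between the fingers. The bar runs from (121,283) to (546,281), nearly square to the muff.

Run:
```python
from h import *
c=env.calibration('wrist')
a,b=[atz(c,u*.64,v*.64,162) for u,v in [(546,281),(121,283)]]
d=(a-b)[:2];L=np.linalg.norm(d);d/=L;m=(a+b)[:2]/2
print(a,b,L,m,np.arctan2(d[1],d[0])-np.pi/2)
print('targets',m+65*d,m-65*d)
pa,pb=[atz(c,u*.64,v*.64,365.9-133+150) for u,v in [(366,320),(441,320)]];print(pa,pb)
```

```text
[566.49523395 473.29095307 162.        ] [600.86700285 130.02419334 162.        ] 344.98331384460107 [583.6811184 301.6575732] 0.09979871425260955
targets [577.20496466 366.33414881] [590.15727214 236.98099759]
[545.34248282 340.85388884 382.9       ] [542.91963323 366.27855217 382.9       ]
```

Call:
carry_out(
  series=[
    [0.09, 0.22, 0, 0.02],
    [0, 0, -0.5, 0],
    [0, 0, -0.6, 0],
    [0, 0, -0.6, 0],
    [0, 0, -0.6, 0],
  ],
)

```text
t: 14.8
eef_pos: [576.7, 366.6, 249.6]
tcp_rot: [3.141, 0.001, -3.044]
ft_force: [0.8, 1.3, -2.5]
opening: 0.314
grip_force: 30.0
```

Call:
carry_out(
  series=[
    [0, 0, -0.5, 0],
    [0, 0, -0.4, 0],
    [0, 0, -0.3, 0],
    [0, 0, -0.1, 0],
    [0, 0, 0, 0],
  ],
)

```text
t: 15.3
eef_pos: [576.6, 366.5, 185.1]
tcp_rot: [-3.141, -0.001, -3.044]
ft_force: [0.2, 0.2, -1.8]
opening: 0.315
grip_force: 30.0
```

Call:
carry_out(
  series=[
    [0, 0, -0.05, 0],
    [0, 0, -0.04, 0],
    [0, 0, -0.03, 0],
    [0, 0, -0.02, 0],
    [0, 0, 0, 0],
  ],
)

```text
t: 15.8
eef_pos: [576.5, 366.4, 178.5]
tcp_rot: [3.141, -0.0, -3.044]
ft_force: [1.3, 0.4, -3.0]
opening: 0.315
grip_force: 30.0
```

Call:
carry_out(
  series=[
    [0, 0, -0.03, 0],
    [0, 0, -0.03, 0],
    [0, 0, -0.02, 0],
    [0, 0, -0.02, 0],
    [0, 0, 0, 0],
  ],
)

```text
t: 16.3
eef_pos: [576.5, 366.4, 173.3]
tcp_rot: [3.142, -0.0, -3.044]
ft_force: [0.2, -0.3, -2.6]
opening: 0.314
grip_force: 30.0
```

Run:
```python
from h import *
s=env.state();print(s['eef_pos'],s['ft_force'],s['moment'])
```

```text
[576.51080161 366.38729166 173.34008152] [ 0.19132923 -0.27526707 -2.55004262] [ 0.02930914  0.02978684 -0.01781152]
```

Call:
carry_out(
  series=[
    [0, 0, -0.01, 0],
    [0, 0, -0.01, 0],
    [0, 0, 0, 0],
    [0, 0, 0, 0],
    [0, 0, 0, 0],
  ],
)

```text
t: 16.8
eef_pos: [576.6, 366.4, 173.1]
tcp_rot: [3.141, 0.001, -3.044]
ft_force: [-3.3, -1.6, 5.9]
opening: 0.318
grip_force: 30.0
```

Contact is light (about +8 N). Releasing.

Call:
carry_out(
  series=[
    [0, 0, 0, 0],
    [0, 0, 0, 0],
    [0, 0, 0, 0],
    [0, 0, 0, 0],
    [0, 0, 0, 0],
  ],
  fingers=-0.2,
)

```text
t: 17.3
eef_pos: [576.5, 366.4, 172.3]
tcp_rot: [3.142, -0.0, -3.044]
ft_force: [-0.2, -0.1, 0.1]
opening: 0.595
grip_force: 0.0
```

Call:
carry_out(
  series=[
    [0, 0, 0.05, 0],
    [0, 0, 0.1, 0],
    [0, 0, 0.3, 0],
    [0, 0, 0.6, 0],
    [0, 0, 0.8, 0],
  ],
)

```text
t: 17.8
eef_pos: [576.1, 366.2, 265.8]
tcp_rot: [-3.141, -0.002, -3.044]
ft_force: [1.3, -0.0, -0.4]
opening: 0.6
grip_force: 0.0
```

Call:
carry_out(
  series=[
    [0, 0, 0.8, 0],
    [0, 0, 0, 0],
    [0, 0, 0, 0],
    [0, 0, 0, 0],
    [0, 0, 0, 0],
  ],
  fingers=-1,
)

```text
t: 18.3
eef_pos: [576.2, 366.2, 303.9]
tcp_rot: [-3.141, -0.002, -3.044]
ft_force: [0.3, -1.4, -0.7]
opening: 0.961
grip_force: 0.0
```

Run:
```python
from h import *
im,c=snap('wrist'); cv2.imwrite('pics/i.png',cv2.resize(im[:,:,::-1],(800,600)))
s=env.state();print(s['eef_pos'],s['tcp_rot'],s['t'])
```

```text
[576.31166902 366.28470863 303.89797369] [-3.14099475e+00 -1.69035158e-03 -3.04360029e+00] 18.35
```

View pics/i.png

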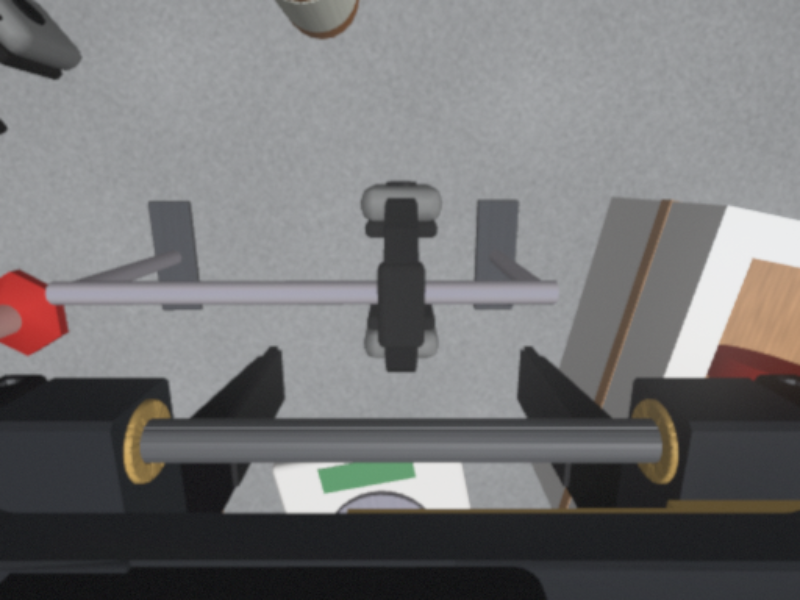

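muff_b hangs on the bar, its pad at (401,305) with one cup on each side. Now going to muff_a.

Call:
carry_out(
  series=[
    [-0.3, -0.4, 0, -0.5],
    [-0.3, -0.8, 0, -0.8],
    [-0.3, -0.9, 0, -0.8],
    [-0.2, -0.9, 0, -0.8],
    [-0.2, -0.9, 0, -0.8],
  ],
)

```text
t: 18.85
eef_pos: [510.6, 169.9, 304.5]
tcp_rot: [-3.141, -0.001, 2.849]
ft_force: [-0.4, -0.2, 0.2]
opening: 0.998
grip_force: 0.0
```

Call:
carry_out(
  series=[
    [-0.2, -0.9, 0, -0.8],
    [-0.2, -0.9, -0.1, -0.8],
    [-0.1, -0.9, -0.3, -0.8],
    [-0.06, -0.9, -0.3, -0.8],
    [0, -0.7, -0.1, -0.8],
  ],
)

```text
t: 19.35
eef_pos: [482.3, -45.6, 263.5]
tcp_rot: [-3.14, -0.002, 2.429]
ft_force: [0.4, 0.0, 1.0]
opening: 1.0
grip_force: 0.0
```

Call:
carry_out(
  series=[
    [0, 0, 0, -0.3],
    [0, 0, 0, 0],
    [0, 0, 0, 0],
    [0, 0, 0, 0],
    [0, 0, 0, 0],
  ],
)

```text
t: 19.85
eef_pos: [483.5, -42.9, 265.0]
tcp_rot: [3.141, 0.0, 2.404]
ft_force: [0.4, -1.2, 0.6]
opening: 1.001
grip_force: 0.0
```

Run:
```python
from h import *
im,c=snap('wrist'); cv2.imwrite('pics/j.png',cv2.resize(im[:,:,::-1],(800,600)))
s=env.state();print(s['eef_pos'],s['tcp_rot'],s['t'])
r=env.look_for('wrist','muff_a_saddle');print([(d['conf'],np.array(d['position'])[::-1]*[800,600]) for d in r],proj(c,[438,-10,150])/.64)
```

```text
[483.57573336 -43.02391002 265.03144668] [3.14140106e+00 1.65616775e-04 2.40333769e+00] 19.9
[(0.59, array([408.56, 203.76]))] [390.10572105 210.73427813]
```

View pics/j.png

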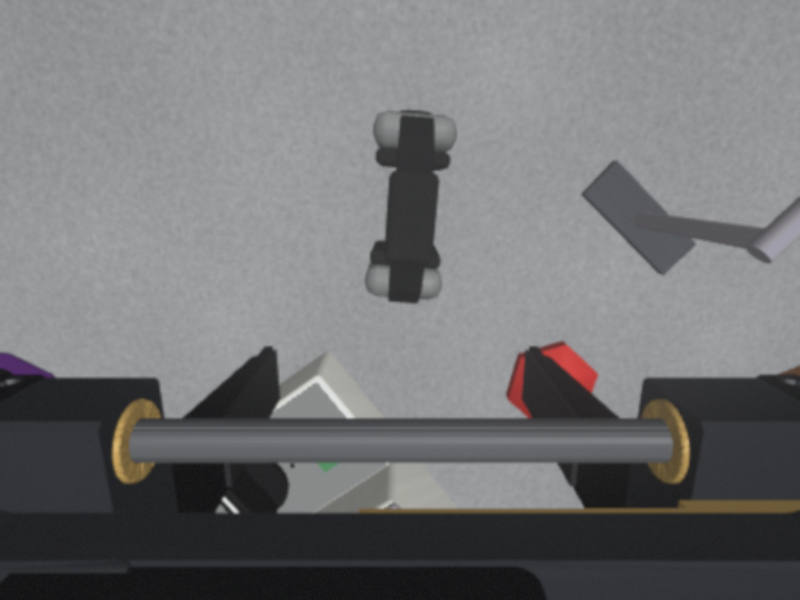

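muff_a's pad corners are about (390,170), (438,172), (435,258) and (386,253).

Run:
```python
from h import *
c=env.calibration('wrist');e=env.state()
P=[atz(c,u*.64,v*.64,150)[:2] for u,v in [(390,170),(438,172),(435,258),(386,253)]]
print([np.linalg.norm(P[i]-P[(i+1)%4]).round(1) for i in range(4)])
m=np.mean(P,0); d=(P[0]+P[1]-P[2]-P[3])/2; print(m,np.arctan2(d[1],d[0]),m-e['eef_pos'][:2])
a,b=[atz(c,u*.64,v*.64,30) for u,v in [(415,132),(403,281)]];print(np.arctan2((a-b)[1],(a-b)[0]))
im=env.read_camera('wrist')
w=(im[65:200,225:300].astype(int).max(2)<70).astype(np.uint8)
k,l,s,ce=cv2.connectedComponentsWithStats(w)
for i in range(1,k):
  if s[i,4]>150:
    ys,xs=np.nonzero(l==i);mu=np.array([xs.mean()+225,ys.mean()+65]);ev,V=np.linalg.eigh(np.cov(xs,ys));v=V[:,1]
    p,q=atz(c,*(mu-20*v),150),atz(c,*(mu+20*v),150);print(s[i],mu/.64,np.arctan2((p-q)[1],(p-q)[0]),(p+q)/2)
```

```text
[np.float64(28.0), np.float64(50.5), np.float64(30.1), np.float64(48.6)]
[448.38980651  -1.75228874] 2.368853662853303 [-35.13957708  41.35572896]
2.326853377837598
[  13    9   49  119 3454] [410.01465692 207.56640851] 2.3313862316585325 [ 4.44818420e+02 -3.53080721e-01  1.50000000e+02]
```

Call:
carry_out(
  series=[
    [-0.4, 0.45, 0, -0.3],
    [-0.33, 0.39, -0.3, -0.25],
    [0, 0, -0.6, 0],
    [0, 0, -0.6, 0],
    [0, 0, -0.5, 0],
  ],
)

```text
t: 20.5
eef_pos: [446.7, -1.2, 164.0]
tcp_rot: [3.141, 0.0, 2.345]
ft_force: [0.1, -0.5, -0.5]
opening: 1.001
grip_force: 0.0
```

Call:
carry_out(
  series=[
    [0, 0, -0.4, 0],
    [0, 0, -0.22, 0],
    [0, 0, 0, 0],
    [0, 0, 0, 0],
    [0, 0, 0, 0],
  ],
)

```text
t: 21.0
eef_pos: [447.4, -1.6, 134.7]
tcp_rot: [3.141, 0.001, 2.344]
ft_force: [-0.3, 0.5, 0.5]
opening: 1.001
grip_force: 0.0
```

Call:
carry_out(
  series=[
    [0, 0, 0, 0],
    [0, 0, 0, 0],
    [0, 0, 0, 0],
    [0, 0, 0, 0],
    [0, 0, 0, 0],
  ],
  fingers=1,
)

```text
t: 21.5
eef_pos: [447.0, -1.6, 134.0]
tcp_rot: [3.141, 0.0, 2.344]
ft_force: [-0.6, 0.4, -0.1]
opening: 0.636
grip_force: 0.0
```

Call:
carry_out(
  series=[
    [0, 0, 0, 0],
    [0, 0, 0, 0],
    [0, 0, 0, 0],
    [0, 0, 0, 0],
    [0, 0, 0, 0],
  ],
)

```text
t: 22.0
eef_pos: [447.0, -1.6, 133.9]
tcp_rot: [3.142, -0.0, 2.344]
ft_force: [0.3, 0.2, -0.1]
opening: 0.312
grip_force: 29.9
```

Call:
carry_out(
  series=[
    [0, 0, 0.15, 0],
    [0, 0, 0.3, 0],
    [0, 0, 0.6, 0],
    [0, 0, 0.8, 0],
    [0, 0, 0.8, 0],
  ],
)

```text
t: 22.5
eef_pos: [446.4, -1.5, 268.1]
tcp_rot: [-3.141, -0.001, 2.344]
ft_force: [0.8, -0.9, -3.6]
opening: 0.316
grip_force: 29.9
```

Call:
carry_out(
  series=[
    [0, 0, 0.8, 0],
    [0, 0, 0.7, 0],
    [0, 0.2, 0.4, 0.6],
    [0.1, 0.4, 0.09, 0.8],
    [0.2, 0.5, 0, 0.8],
  ],
)

```text
t: 23.0
eef_pos: [461.7, 53.6, 367.6]
tcp_rot: [3.141, 0.002, 2.577]
ft_force: [0.7, -0.3, -3.8]
opening: 0.314
grip_force: 29.9
```

Call:
carry_out(
  series=[
    [0.3, 0.6, 0, 0.8],
    [0.3, 0.6, 0, 0.8],
    [0.4, 0.6, 0, 0.8],
    [0.4, 0.6, 0, 0.8],
    [0.4, 0.5, 0, 0.8],
  ],
)

```text
t: 23.5
eef_pos: [552.2, 200.0, 366.2]
tcp_rot: [-3.142, -0.001, 2.998]
ft_force: [0.6, 0.2, -2.2]
opening: 0.313
grip_force: 29.9
```

Call:
carry_out(
  series=[
    [0.4, 0.4, 0, 0.8],
    [0.25, 0.26, 0, 0.8],
    [0.09, 0.1, 0, 0.75],
    [0, 0, 0, 0],
    [0, 0, 0, 0],
  ],
)

```text
t: 24.0
eef_pos: [588.6, 236.2, 365.9]
tcp_rot: [-3.141, -0.001, -3.046]
ft_force: [0.5, -0.5, -1.6]
opening: 0.309
grip_force: 29.9
```

Run:
```python
from h import *
im,c=snap('wrist'); cv2.imwrite('pics/k.png',cv2.resize(im[:,:,::-1],(800,600)))
s=env.state();print(s['eef_pos'],s['tcp_rot'],s['t'])
```

```text
[588.56826618 236.03627024 366.15502569] [-3.14154723e+00 -2.83109864e-04 -3.04588804e+00] 24.05
```

View pics/k.png

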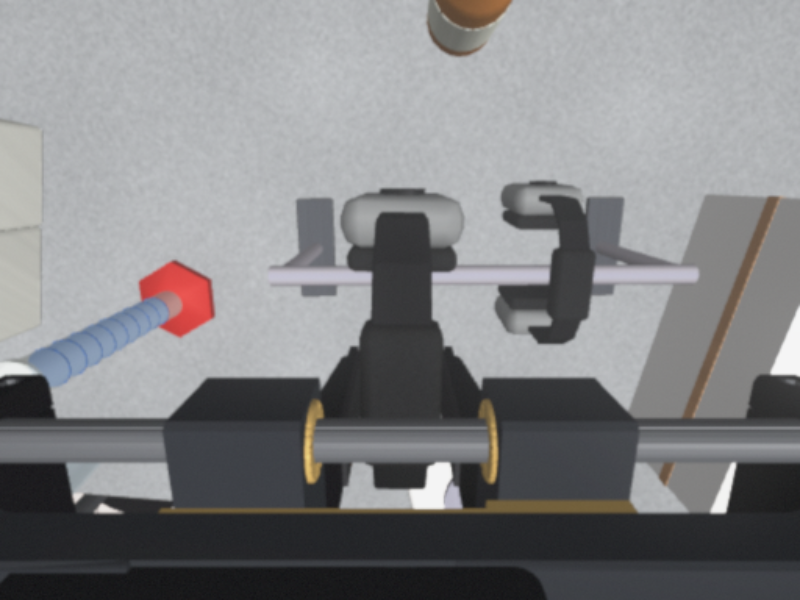

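muff_a is held square above the bar (bar at row ≈274). The hung muff_b is at (570,270), clear of it. Lowering.

Call:
carry_out(
  series=[
    [0, 0, -0.3, 0],
    [0, 0, -0.5, 0],
    [0, 0, -0.6, 0],
    [0, 0, -0.6, 0],
    [0, 0, -0.6, 0],
  ],
)

```text
t: 24.55
eef_pos: [588.6, 235.8, 235.5]
tcp_rot: [3.141, 0.001, -3.046]
ft_force: [-0.0, 1.2, -2.4]
opening: 0.314
grip_force: 29.9
```

Call:
carry_out(
  series=[
    [0, 0, -0.4, 0],
    [0, 0, -0.3, 0],
    [0, 0, -0.2, 0],
    [0, 0, -0.1, 0],
    [0, 0, 0, 0],
  ],
)

```text
t: 25.05
eef_pos: [588.9, 236.2, 186.0]
tcp_rot: [3.142, -0.0, -3.044]
ft_force: [-0.0, 0.1, -2.3]
opening: 0.313
grip_force: 29.9
```

Call:
carry_out(
  series=[
    [0, 0, -0.05, 0],
    [0, 0, -0.04, 0],
    [0, 0, -0.03, 0],
    [0, 0, -0.02, 0],
    [0, 0, 0, 0],
  ],
)

```text
t: 25.55
eef_pos: [589.0, 236.4, 178.9]
tcp_rot: [3.142, -0.0, -3.044]
ft_force: [0.5, 0.8, -1.8]
opening: 0.314
grip_force: 29.9
```

Call:
carry_out(
  series=[
    [0, 0, -0.03, 0],
    [0, 0, -0.03, 0],
    [0, 0, -0.02, 0],
    [0, 0, -0.02, 0],
    [0, 0, 0, 0],
  ],
)

```text
t: 26.05
eef_pos: [589.0, 236.4, 174.0]
tcp_rot: [3.142, 0.0, -3.044]
ft_force: [-0.8, -0.2, -2.7]
opening: 0.314
grip_force: 29.9
```

Call:
carry_out(
  series=[
    [0, 0, -0.01, 0],
    [0, 0, -0.01, 0],
    [0, 0, 0, 0],
    [0, 0, 0, 0],
    [0, 0, 0, 0],
  ],
)

```text
t: 26.55
eef_pos: [589.1, 236.4, 173.8]
tcp_rot: [3.141, 0.001, -3.044]
ft_force: [-2.0, 0.2, 6.1]
opening: 0.311
grip_force: 29.9
```

Contact again. I'll release it, back off, and check with the scene and top cameras.

Call:
carry_out(
  series=[
    [0, 0, 0, 0],
    [0, 0, 0, 0],
    [0, 0, 0, 0],
    [0, 0, 0, 0],
    [0, 0, 0, 0],
  ],
  fingers=-0.2,
)

```text
t: 27.05
eef_pos: [589.0, 236.4, 172.9]
tcp_rot: [3.142, -0.0, -3.044]
ft_force: [0.5, -0.7, 0.1]
opening: 0.595
grip_force: 0.0
```

Call:
carry_out(
  series=[
    [0, 0, 0.05, 0],
    [0, 0, 0.1, 0],
    [0, 0, 0.3, 0],
    [0, 0, 0.6, 0],
    [0, 0, 0.8, 0],
  ],
)

```text
t: 27.55
eef_pos: [588.4, 236.2, 265.5]
tcp_rot: [-3.141, -0.003, -3.044]
ft_force: [0.3, 1.2, 0.4]
opening: 0.598
grip_force: 0.0
```

Call:
carry_out(
  series=[
    [0, 0, 0.8, 0],
    [-0.6, -0.3, 0.6, 0],
    [-0.9, -0.5, 0, 0],
    [-0.9, -0.5, 0, 0],
    [-0.6, -0.3, 0, 0],
  ],
)

```text
t: 28.05
eef_pos: [439.0, 156.8, 336.1]
tcp_rot: [3.142, 0.001, -3.044]
ft_force: [0.6, 0.4, 0.6]
opening: 0.598
grip_force: 0.0
```

Call:
carry_out(
  series=[
    [0, 0, 0, 0],
    [0, 0, 0, 0],
    [0, 0, 0, 0],
    [0, 0, 0, 0],
    [0, 0, 0, 0],
  ],
)

```text
t: 28.55
eef_pos: [442.1, 158.1, 335.0]
tcp_rot: [3.142, -0.001, -3.043]
ft_force: [0.0, -0.3, 0.0]
opening: 0.599
grip_force: 0.0
```

Run:
```python
from h import *
a,_=snap('scene');t,_=snap('top')
A=cv2.resize(a[130:290,130:450],(800,400),interpolation=cv2.INTER_CUBIC)[:, :]
T=cv2.resize(t[110:270,80:400],(400,200),interpolation=cv2.INTER_CUBIC)
T2=cv2.resize(t[160:210,290:370],(320,200),interpolation=cv2.INTER_CUBIC)
o=np.zeros((600,800,3),np.uint8);o[:400]=A;o[400:,:400]=T;o[400:,440:760]=T2
cv2.imwrite('pics/z.png',o[:,:,::-1]);print(env.state()['t'])
```

```text
28.65
```

View pics/z.png

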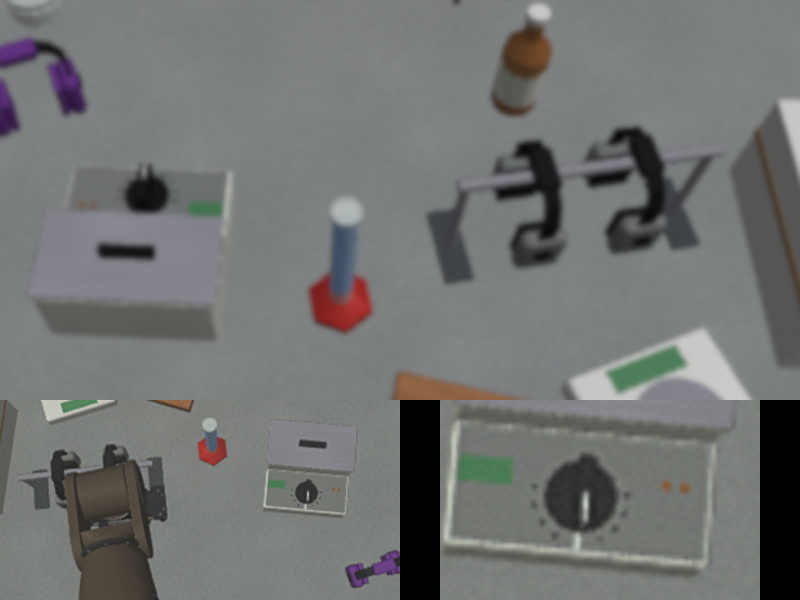

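Both muffs hang apart between the posts at about (530,200) and (635,185). The dial pointer (583,500) lines up with the mark (577,540) and the bystanders are standing. Handing in.

```bash
python3 -c "
from cell import env
print(env.job_done())"
```

```text
the job is handed in; nothing more can be done
None
```

I set the dial back on its mark first, then hung both ear defenders on the rail, one cup each side and not touching; the cylinder and bottle still stand, and I handed the job in at about 29 s (no verdict was returned).

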